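Clear and close the kitchenette utensil drawer

ROBOT

A 7-joint arm with a two-finger parallel gripper is mounted at the origin on the work surface. World frame = base frame: x ahead of the robot, y to its left, z up, the work surface at z = 0. Lengths are in m, angles in rad, forces in N, time in s.
With the tool pointing down it reaches from about 0.4 to 0.85 m from the base axis. Payload 10.4 kg.
Tool frame: the origin (TCP) lies on the centre line of the jaws, within the pads' length; the fingertips stand 8 mm ahead of it and the grasp point (between the pads) lies 11 mm behind it; z points along the fingers, y is the line along which they close (so a half turn about z gives the same grasp; the last joint's range is limited). The gripper opens to 85 mm and grips with 20 to 120 N. Pads are 22 mm wide; open, the fingers measure 114 mm over their backs; the gripper's body (76 mm by 85 mm) begins 54 mm behind the grasp point. The pads swing forward as they close: fully open they stand 13 mm farther back than shut.
Start: joints at [-1.194, 0.332, -0.065, 1.46, 0.022, 1.35, -0.088], TCP at [0.243, 0.576, 0.239] pointing down, gripper open.
Joint ranges: [-2.6, 2.6], [-0.5, 2.12], [-1.47, 1.34], [0.16, 2.42], [-1.27, 4.41], [0.06, 2.06], [-2.6, 2.6]. Speed limits (rad/s): [2.22, 2.22, 2.79, 2.79, 3.14, 3.14, 3.14].

INTERFACE

Orientations are given as a rotation vector (axis times angle).
In Python, from plant import sensors, optics, ticket gives the robot as it stands.
- The arm moves only by the tool arm_command, never from a script. Its argument "rows" is a list that holds one entry, the list of rows, each a list of 7 numbers: the turn, a rotation vector about the tool's x, y, z in rad, then the shift along the tool's x, y, z in m, then the opening, from 0 (shut) to 1 (fully open). In form: [[[wx, wy, wz, tx, ty, tz, fingers], ...]]. A call has 1 to 12 rows; each row is the pose to reach, as a shift and turn from the pose commanded when the call began, along the tool's axes at that moment; what a row does not reach only later rows make up. A row lasts 1/10 s, in which the tool goes at most 50 mm and 8.59 degrees, less where a joint would pass 70% of its speed; a pose out of reach is approached as far as the arm can. A call with a gripper value outside its range is refused whole. The fingers move at their own pace and stop on an object; "squeeze" is the grip in N (left out, the last holds). Time passes only in rows, so rows that repeat a pose let the fingers close. It gives the time, the measured TCP pose, the force, the opening and the grip force at its end, in the units of the state.
- sensors.read_state(): the state, without advancing time (a new reading comes with each control period).
- optics.read_camera(name): name is "scene" or "top" or "wrist"; returns a dict with "pixels" (420x560x3 uint8, blue, green, red), "depth" (420x560 float32, m along the optical axis (not along the pixel's ray), 0 where there is no reading), "intrinsics" (3x3 intrinsics, pixels), "cam_to_world" (4x4, takes a point from camera to world coordinates). Camera axes: x right, y up, looking along -z (the intrinsics and any distortion apply to the point x, -y, -z); pixel columns grow to the right and rows downward; lengths in m; the calibration is good to about 2 mm. The wrist camera is an equidistant fisheye: a pixel r from the principal point sees the ray r / f radians off the axis. A picture is of the moment at which its call begins.
- ticket.close_job(): hands the job in; it is judged then, once.
The state is a dict: "time_s": time; "qpos": joint angles; "joint_vel": joint speeds; "joint_torque": joint torques, N m; "tool_pos": TCP position; "ee_rot": TCP orientation; "contact_force": force on the tool from outside, world axes, zero at the start; "ft_torque": the same for the moment, N m; "grip_width": finger opening in m; "finger_force": force on a finger pad.
Only numpy, scipy, OpenCV 4.12 (cv2) and the standard library are available. Lean on these libraries where they do the work, as an engineer would, in place of code of your own. Each camera call takes 0.05 s, during which the arm holds its last target. There are 200 camera calls.

TASK

The drawer of the low grey unit cannot shut because a tall storage jar was left standing in it. Take the jar out and stand it upright on the round cork mat, next to the salt pot that is already there, lay the wooden spatula from the worktop in the drawer instead, and push the drawer fully home until it seats in its catch. Keep the jar upright all the time, do not slam the drawer, and leave everything else where it is.

Things in the scene. Friction and masses are not known exactly. Their poses are not given: they have to be found in the camera images.
- unit: Low grey drawer unit standing on the worktop, fixed, 300 mm deep (x) x 260 wide (y) x 80 high, with one handleless drawer in its front. Origin: centre of its underside. Its own -x axis points out of the drawer front, roughly towards the robot. The front edge of its carcass (the edge of its 10 mm top panel, underside at z = 70 mm) lies at x = -135 mm in its frame
- drawer (a joint): How far the drawer is open, m: 0 is fully home, 0.18 fully out, along the unit's -x axis. It slides with about 1.5 N plus 8 N per m/s and stays where left. From about 20 to 9 mm a sprung catch resists with up to 6 N more; past that it pulls the drawer in and holds it at 0. Let go between, it stays or slips back out a little
- front_top (a point): Middle of the top edge of the drawer front's outer face, 77 mm above the worktop; moves with the drawer. The front is a flat grey panel 254 mm wide, from 3 to 77 mm above the worktop, 15 mm thick; push anywhere on its outer face along the unit's +x. Axes as the unit's
- compartment (a point): Centre of the floor of the drawer's front compartment, 70 mm behind the front's outer face, 19 mm above the worktop; moves with the drawer, axes as the unit's. The compartment is 110 mm deep (x), 222 wide (y), bounded by the front (top 58 mm above this floor), side walls (41 mm) and a divider 5 mm thick (31 mm). Behind the divider lie three low packs fixed in the drawer
- jar: Tall brown glass storage jar, a cylinder 56 mm in diameter and 105 mm high with a slightly narrower lid (53 mm) on its top 19 mm, about 0.28 kg, standing in the front compartment and too tall to pass under the unit's top. Origin: centre of its underside; z up
- spatula: Wooden spatula lying flat, 170 mm long along its x, about 70 g. Handle 18 mm wide and 14 mm high from x = -85 to +20 mm; flat blade 46 mm wide and 8 mm thick from x = +15 to +85 mm. Origin: at half length, on its underside; centre of mass within 15 mm of it
- mat: Round cork mat, 150 mm in diameter and 10 mm thick, fixed on the worktop. Origin: centre of its underside
- salt: Small white ceramic salt pot standing near one edge of the cork mat, 44 mm in diameter, 60 mm high. Bystander. Origin: centre of its underside
- mug: White mug, 80 mm in diameter, 85 mm high, handle at its +y side (reaching about 75 mm from its axis). Bystander. Origin: centre of its underside
- oil: Green oil bottle, 60 mm in diameter, 200 mm high. Bystander. Origin: centre of its underside
- bowl: White bowl, 120 mm in diameter, 50 mm high. Bystander. Origin: centre of its underside
- brush: Brush lying on the worktop, 160 mm long along its x, under 30 mm high. Bystander. Origin: on its underside near half length
- tin: Plain steel tin, 60 mm in diameter, 50 mm high. Bystander. Origin: centre of its underside
- teabox: Cardboard tea box on the middle of the unit's top, 70 x 130 x 55 mm high. Bystander. Origin: centre of its underside
Mind the look-alikes: they are no part of the job. Of the things shaped like the spatula, the wooden one is meant. There is more than one size of the jar; the job needs the larger.

How it is judged:
At the end, for the whole second after the job is handed in: The drawer is seated at its catch (less than 4 mm open) with the spatula lying inside it; the jar stands upright (within 0.1 rad) and at rest on the cork mat, its axis within 55 mm of the mat's centre (value of joint drawer below 0.004 m and horizontal distance between jar and mat below 0.055 m and z of jar in the frame of mat between 0.006 and 0.014 m and angle between jar's own z axis and vertical below 0.1 rad and linear speed of each of jar, spatula below 0.02 m/s and x of spatula in the frame of compartment between -0.055 and 0.2 m and y of spatula in the frame of compartment between -0.11 and 0.11 m and z of spatula in the frame of compartment between -0.005 and 0.045 m); the robot touches nothing.
It fails at once if the jar is tipped by more than 0.6 rad (angle between jar's own z axis and vertical above 0.6 rad).
It fails at once if the drawer is slammed (moves home faster than 0.6 m/s) (velocity of joint drawer below -0.6 m/s).
It fails at once if a bystander on the worktop or mat is moved by more than 30 mm or toppled (distance of any of salt, mug, oil, bowl, brush, tin, teabox from where it was at the start of the episode above 0.03 m or angle between any of salt, mug, oil, bowl, tin, teabox's own z axis and vertical above 0.5 rad).
It also fails if it takes over 72 s, if anything falls off the work surface, if the arm or the gripper's body presses on something with over 40 N, if the wrist force passes 120 N, or if a joint passes its speed limit or range.

## Working session

There is one attempt and no reset: what is moved stays moved. The work goes in short steps, Python scripts to look and compute and a tool call to move; the robot and the scene stay as the last step left them, time stands still between calls to the robot, and variables do not carry over. Pictures are saved under pics/ and viewed, at most 13 in all, crops included, and the job is handed in when it is done.

Besides the shell and the picture viewer there is one more tool, called after "Call:" as name([rows], argument=value, ...), one row to a line, values as JSON. arm_command: Moves the arm, as the interface text tells. Its arguments: {"type":"object","properties":{"rows":{"type":"array"},"squeeze":{"type":"number"}},"required":["rows"]}

```bash
mkdir -p pics; cat > h.py <<'E'
import numpy as np,cv2
from plant import sensors,optics,ticket
from scipy.spatial.transform import Rotation as R
def cloud(c):
    d=c["depth"];K=c["intrinsics"];v,u=np.mgrid[:d.shape[0],:d.shape[1]]
    P=np.stack([(u-K[0,2])/K[0,0]*d,-(v-K[1,2])/K[1,1]*d,-d],-1)
    T=c["cam_to_world"];return P@T[:3,:3].T+T[:3,3]
E
python3 - <<'E'
from h import *
s=sensors.read_state();print(s)
for n in("scene","top"):
    c=optics.read_camera(n);cv2.imwrite(f"pics/{n}0.png",c["pixels"]);np.savez(n+"0.npz",**c);print(c["intrinsics"],c["cam_to_world"])
E
```

```text
{'time_s': 0.0, 'qpos': array([-1.1936094 ,  0.33287517, -0.06471731,  1.46098769,  0.02162888,
        1.34987833, -0.08851515]), 'joint_vel': array([ 6.62464838e-04, -1.05052897e-03,  9.56922180e-04, -2.48551996e-04,
        4.64022439e-05, -9.39397996e-04, -1.08964071e-03]), 'joint_torque': array([-1.94413115e-03, -6.25448656e+01,  4.74607525e-02, -3.91596794e+01,
        1.60097791e-02,  9.84658574e-03,  3.25253143e-05]), 'tool_pos': array([0.24312117, 0.57536546, 0.23849177]), 'ee_rot': array([-6.23724986e-01, -3.07885003e+00,  2.25897403e-03]), 'contact_force': array([-0.06276948,  0.01567999, -0.1334888 ]), 'ft_torque': array([-0.00184651, -0.0534321 ,  0.01077016]), 'finger_force': 0.0, 'grip_width': 0.08557553193847395}
[[463.64142467   0.         276.88242507]
 [  0.         463.64142467 207.03075053]
 [  0.           0.           1.        ]] [[-1.25173315e-01 -8.13878467e-01  5.67391824e-01  1.24989949e+00]
 [ 9.92134782e-01 -1.02951582e-01  7.12007500e-02  1.05809419e-01]
 [ 4.65128926e-04  5.71841598e-01  8.20363926e-01  1.10660627e+00]
 [ 0.00000000e+00  0.00000000e+00  0.00000000e+00  1.00000000e+00]]
[[541.68557141   0.         275.9074674 ]
 [  0.         541.68557141 220.62443245]
 [  0.           0.           1.        ]] [[ 0.01500391  0.99231338 -0.12283741  0.34732   ]
 [-0.99987993  0.01441411 -0.00568877 -0.00845041]
 [-0.00387445  0.12290801  0.9924105   1.45252309]
 [ 0.          0.          0.          1.        ]]
```

View pics/top0.png

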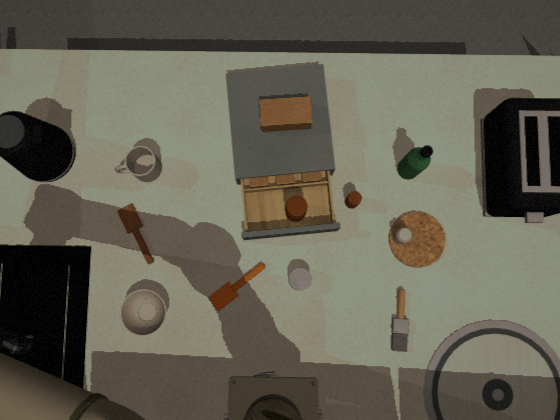

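View pics/scene0.png

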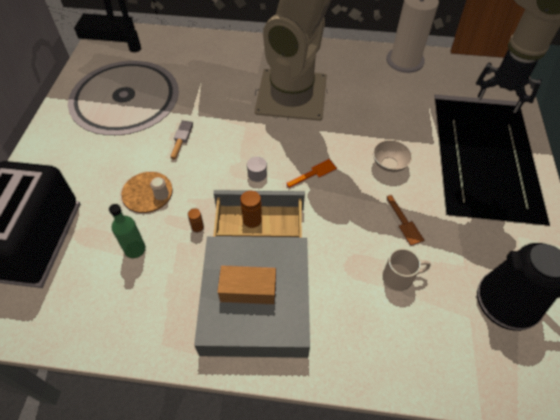

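The top view shows the drawer open with the jar at (297,208) and a small jar at (354,199). The mat is at (417,239) with the salt at (404,236). There are two spatulas, one at (238,286) and one at (136,233). I'll compare their colours and measure positions.

```bash
python3 - <<'E'
from h import *
t=dict(np.load("top0.npz"));s=dict(np.load("scene0.npz"))
P=cloud(t);Q=cloud(s);im=t["pixels"]
a=cv2.resize(im[190:320,105:280],None,fx=3,fy=3,interpolation=2)
b=cv2.resize(s["pixels"][140:260,270:445],None,fx=3,fy=3,interpolation=2)
cv2.imwrite("pics/sp.png",np.vstack([a[:300],b[:290]]))
np.set_printoptions(precision=4,suppress=True)
print("table z",P[330,330],P[300,450])
hsv=cv2.cvtColor(im,cv2.COLOR_BGR2HSV)
def comp(box,cond,name,PP=P):
    x0,y0,x1,y1=box;m=np.zeros(PP.shape[:2],bool);m[y0:y1,x0:x1]=True
    m&=cond&(PP[...,2]>-.05);p=PP[m]
    if len(p)<5:print(name,len(p));return
    r=cv2.minAreaRect(p[:,:2].astype(np.float32)*1000)
    print(name,len(p),"med",np.median(p,0),"mean",p.mean(0),"minrect",np.round(r[0],1),np.round(r[1],1),round(r[2],1))
z=P[...,2]
comp((280,185,315,230),(z>.1),"jarTop")
comp((340,185,370,215),z>.04,"smalljar")
comp((385,205,450,270),(z>.006)&(z<.02),"mat")
comp((385,220,420,250),(z>.05),"saltTop")
comp((205,255,270,315),(z>.004),"spA")
comp((105,195,160,270),(z>.004),"spB")
comp((220,60,340,185),(z>.072)&(z<.09),"unitTop")
comp((235,215,345,245),(z>.068)&(z<.09),"frontTop")
comp((280,255,320,295),z>.03,"tin")
comp((235,160,345,245),(z>.01)&(z<.026),"floor")
for box in ((210,260,265,310),(120,205,155,262)):
    x0,y0,x1,y1=box;zz=z[y0:y1,x0:x1];m=(zz>.004)
    print(np.median(im[y0:y1,x0:x1][m],0),np.percentile(zz[m],[5,50,95]))
E
```

```text
table z [ 0.2386 -0.1473 -0.0028] [ 0.3218 -0.4657 -0.0031]
jarTop 391 med [ 0.5485 -0.05    0.1239] mean [ 0.5449 -0.0492  0.1464] minrect [460.  -43.4] [ 53.6 229.8] 85.9
smalljar 185 med [ 0.5796 -0.1991  0.0695] mean [ 0.5752 -0.1955  0.0977] minrect [ 477.  -104.3] [ 35.2 320.6] 47.3
mat 2044 med [ 0.4779 -0.3824  0.0104] mean [ 0.4817 -0.3808  0.0106] minrect [ 488.3 -381.5] [172.1 171.6] 0.9
saltTop 224 med [ 0.4886 -0.3273  0.0684] mean [ 0.4862 -0.3221  0.0921] minrect [ 431.5 -174.4] [ 41.6 369.9] 20.5
spA 1088 med [0.3465 0.1121 0.0077] mean [0.3483 0.1055 0.0353] minrect [354.8  89. ] [155.6 194.6] 0.9
spB 1164 med [0.503  0.3816 0.0077] mean [0.4943 0.3773 0.0311] minrect [475.5 225.3] [489.1 212. ] 84.7
unitTop 8905 med [0.7565 0.0017 0.0807] mean [ 0.7753 -0.002   0.0806] minrect [782.3  -4.3] [288.3 260.6] 6.7
frontTop 628 med [ 0.4948 -0.0392  0.0772] mean [ 0.4953 -0.0372  0.077 ] minrect [510.2 -35.5] [ 46.6 253.5] 6.4
tin 432 med [ 0.3707 -0.0623  0.0507] mean [ 0.3713 -0.0624  0.073 ] minrect [362.6 -56.5] [58.8 81.9] 53.3
floor 3061 med [ 0.5659 -0.0139  0.0195] mean [ 0.5667 -0.0257  0.0194] minrect [559.3 -27.2] [183.8 263.4] 6.4
[22. 48. 93.] [0.0043 0.0087 0.0171]
[22. 39. 63.] [0.0043 0.0095 0.018 ]
```

View pics/sp.png

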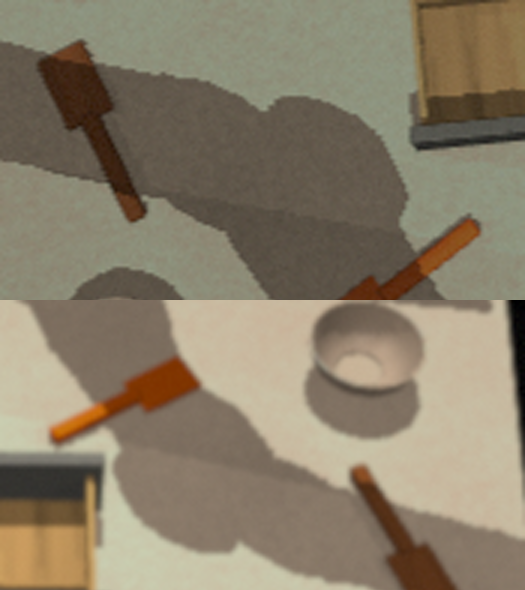

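```bash
python3 - <<'E'
from h import *
t=dict(np.load("top0.npz"));s=dict(np.load("scene0.npz"))
for c,n in((t,"top"),(s,"scene")):
    P=cloud(c);im=c["pixels"];hsv=cv2.cvtColor(im,cv2.COLOR_BGR2HSV)
    m=(hsv[...,1]>150)&(hsv[...,0]<18)&(P[...,2]<.025)&(P[...,2]>-.01)
    k,l,st,ce=cv2.connectedComponentsWithStats(m.astype(np.uint8))
    for i in range(1,k):
        if st[i,4]<80:continue
        p=P[l==i];q=im[l==i].astype(float);v=q.max(1);hi=q[v>np.percentile(v,85)].mean(0);lo=q[v<np.percentile(v,40)].mean(0)
        r=cv2.minAreaRect(p[:,:2].astype(np.float32)*1000)
        print(n,st[i],np.round(ce[i]),"lit",hi.round(),"dark",lo.round(),"c",np.round(r[0]),np.round(r[1]),round(r[2],1),"z95",np.percentile(p[:,2],[50,95]).round(4))
c=optics.read_camera("wrist");cv2.imwrite("pics/w0.png",c["pixels"]);print(c["intrinsics"],c["cam_to_world"])
E
```

```text
top [118 204  35  60 598] [134. 228.] lit [31. 57. 96.] dark [15. 32. 55.] c [485. 369.] [167.  43.] 29.7 z95 [0.0106 0.018 ]
top [209 263  56  48 695] [232. 289.] lit [ 27.  77. 139.] dark [15. 42. 88.] c [355.  98.] [ 45. 168.] 39.0 z95 [0.0098 0.0168]
scene [452  48  54   9 211] [479.  52.] lit [22. 41. 68.] dark [16. 33. 59.] c [-296.  669.] [194.  21.] 89.5 z95 [0.017  0.0238]
scene [287 159  49  28 402] [314. 172.] lit [ 26. 111. 198.] dark [ 14.  56. 121.] c [356.  97.] [ 46. 168.] 40.5 z95 [0.0089 0.015 ]
scene [ 123  173   48   39 1081] [142. 193.] lit [ 71. 129. 187.] dark [ 57. 105. 152.] c [ 484. -378.] [144. 138.] 15.5 z95 [0.0098 0.0133]
scene [388 196  35  49 428] [407. 226.] lit [ 40.  79. 136.] dark [24. 47. 82.] c [485. 369.] [163.  42.] 26.6 z95 [0.008 0.015]
[[325.1922621    0.         278.72491104]
 [  0.         325.1922621  212.39417258]
 [  0.           0.           1.        ]] [[ 3.89018951e-01 -8.70868596e-01 -3.00419946e-01  1.67429581e-01]
 [ 9.21229344e-01  3.67445278e-01  1.27751570e-01  6.08070994e-01]
 [-8.66940338e-04 -3.26453452e-01  9.45212882e-01  3.73722663e-01]
 [ 0.00000000e+00  0.00000000e+00  0.00000000e+00  1.00000000e+00]]
```

View pics/w0.png

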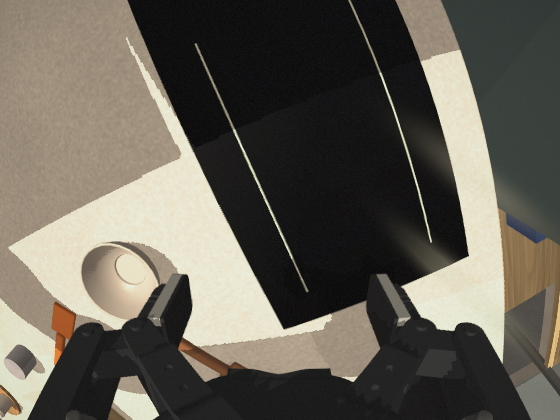

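The wrist view shows the orange spatula at (62,330) and the brown one near (210,360), partly hidden. In matched light A is saturated orange, like plastic, and B is brown, like wood. I'll look at B closer later. First, the precise geometry.

```bash
cat >> h.py <<'E'
def go(xyz,yaw_y=None,s=None):
    """shift/turn in tool axes to reach world TCP xyz, tool down with tool y along world angle yaw_y (deg, mod 180)"""
    s=s or sensors.read_state();r=R.from_rotvec(s["ee_rot"])
    if yaw_y is None: rt=r
    else:
        c=[]
        for a in(yaw_y,yaw_y+180):
            a=np.radians(a);y=np.array([np.cos(a),np.sin(a),0]);z=np.array([0,0,-1.]);M=R.from_matrix(np.stack([np.cross(y,z),y,z],1));c.append(M)
        rt=min(c,key=lambda M:(r.inv()*M).magnitude())
    sh=r.inv().apply(np.array(xyz)-s["tool_pos"])
    print("turn",(r.inv()*rt).as_rotvec().round(4),"shift",sh.round(4))
E
python3 - <<'E'
from h import *
np.set_printoptions(precision=4,suppress=True)
t=dict(np.load("top0.npz"));s=dict(np.load("scene0.npz"))
st=sensors.read_state();r=R.from_rotvec(st["ee_rot"]).as_matrix();print("tool x,y,z\n",r.T)
C=[(n,cloud(c),cv2.cvtColor(c["pixels"],cv2.COLOR_BGR2HSV)) for n,c in(("top",t),("scene",s))]
def blk(name,xr,yr,zr):
    for n,P,h in C:
        m=(P[...,0]>xr[0])&(P[...,0]<xr[1])&(P[...,1]>yr[0])&(P[...,1]<yr[1])&(P[...,2]>zr[0])&(P[...,2]<zr[1])
        p=P[m]
        if len(p)<10:continue
        q=p[:,:2].astype(np.float32)*1000;(cx,cy),rad=cv2.minEnclosingCircle(q);rc=cv2.minAreaRect(q)
        print(name,n,len(p),"circ",round(cx),round(cy),round(rad,1),"rect",np.round(rc[0]),np.round(rc[1]),round(rc[2],1),"zmed",np.median(p[:,2]).round(4))
blk("jartop",(.5,.6),(-.1,0),(.119,.130))
blk("small",(.5,.65),(-.25,-.15),(.05,.09))
blk("salt",(.4,.55),(-.4,-.25),(.055,.07))
blk("mat",(.38,.58),(-.5,-.28),(.006,.014))
blk("unit",(.58,.98),(-.2,.2),(.077,.085))
blk("front",(.4,.58),(-.2,.12),(.072,.082))
blk("tin",(.3,.45),(-.12,0),(.045,.056))
blk("oil",(.5,.75),(-.5,-.3),(.1,.21))
blk("brush",(.2,.4),(-.5,-.25),(.008,.04))
blk("bowl",(.2,.4),(.2,.42),(.04,.06))
blk("mug",(.55,.75),(.25,.5),(.075,.095))
E
```

```text
tool x,y,z
 [[-0.9212  0.3892 -0.    ]
 [ 0.3892  0.9212 -0.001 ]
 [-0.0004 -0.001  -1.    ]]
jartop top 335 circ 550 -50 26.3 rect [549. -50.] [51. 50.] 0.8 zmed 0.1241
jartop scene 265 circ 552 -53 27.4 rect [552. -54.] [53. 50.] 9.7 zmed 0.1235
small top 208 circ 550 -180 56.8 rect [ 551. -178.] [ 36. 113.] 53.0 zmed 0.0705
small scene 240 circ 549 -186 57.3 rect [ 556. -177.] [ 51. 114.] 54.2 zmed 0.0688
salt top 149 circ 489 -330 21.5 rect [ 489. -329.] [41. 40.] 4.2 zmed 0.0663
salt scene 121 circ 491 -332 21.7 rect [ 492. -332.] [40. 41.] 44.8 zmed 0.0659
mat top 1864 circ 474 -387 141.8 rect [ 478. -390.] [198. 217.] 0.6 zmed 0.0099
mat scene 1240 circ 490 -399 104.8 rect [ 483. -393.] [176. 158.] 65.7 zmed 0.0099
unit top 7352 circ 751 -29 230.3 rect [752. -28.] [352. 301.] 6.6 zmed 0.0808
unit scene 8911 circ 784 -8 191.0 rect [782.  -9.] [287. 260.] 6.4 zmed 0.0798
front top 566 circ 527 -55 152.5 rect [514. -58.] [ 71. 303.] 12.9 zmed 0.0771
front scene 421 circ 527 -56 149.1 rect [534. -55.] [ 92. 291.] 6.6 zmed 0.076
tin top 402 circ 372 -63 29.8 rect [372. -63.] [58. 58.] 16.2 zmed 0.0506
tin scene 247 circ 374 -68 31.1 rect [373. -67.] [60. 54.] 9.3 zmed 0.0493
oil top 550 circ 675 -354 30.4 rect [ 673. -352.] [58. 55.] 36.1 zmed 0.1392
oil scene 653 circ 677 -356 30.0 rect [ 681. -353.] [49. 58.] 36.3 zmed 0.1377
brush top 744 circ 282 -383 138.7 rect [ 292. -378.] [243. 185.] 89.6 zmed 0.0175
brush scene 368 circ 291 -405 130.1 rect [ 290. -404.] [192. 180.] 89.8 zmed 0.0174
bowl top 403 circ 280 338 60.2 rect [281. 337.] [116. 118.] 0.9 zmed 0.0483
bowl scene 262 circ 282 335 62.4 rect [281. 333.] [120. 119.] 29.5 zmed 0.0466
mug top 226 circ 667 364 48.7 rect [666. 355.] [80. 82.] 57.1 zmed 0.084
mug scene 247 circ 669 353 42.6 rect [669. 351.] [78. 79.] 67.7 zmed 0.0822
```

Call:
arm_command([
  [[0,0,0,-0.03,-0.01,0,1],[0,0,0,-0.07,-0.023,0,1],[0,0,0,-0.11,-0.037,0,1],[0,0,0,-0.15,-0.05,0,1],[0,0,0,-0.19,-0.063,0,1],[0,0,0,-0.215,-0.072,0,1],[0,0,0,-0.224,-0.075,0,1],[0,0,0,-0.224,-0.075,0,1]],
])

```text
time_s: 0.95
tool_pos: [0.4211, 0.4187, 0.2391]
ee_rot: [-0.627, -3.078, 0.001]
contact_force: [-0.0, 0.0, 0.5]
grip_width: 0.0849
finger_force: 0.0
```

```bash
python3 - <<'E'
from h import *
c=optics.read_camera("wrist");cv2.imwrite("pics/w1.png",c["pixels"])
s=sensors.read_state();print(s["tool_pos"]);go((.55,-.051,.24),96.5)
E
```

```text
[0.41973981 0.42004217 0.23914336]
turn [ 2.00e-04 -7.00e-04 -5.13e-01] shift [-0.3032 -0.3833 -0.0011]
```

View pics/w1.png

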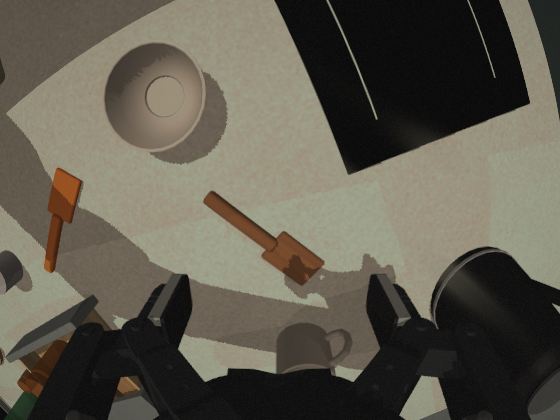

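The wrist view shows the brown spatula at (265,240) fully lit and the orange one at (60,215). I'll zoom in on both once to check the material.

```bash
python3 - <<'E'
from h import *
im=cv2.imread("pics/w1.png");s=cv2.imread("pics/scene0.png");t=cv2.imread("pics/top0.png")
f=lambda a,w,h:cv2.convertScaleAbs(cv2.resize(a,(w,h),interpolation=cv2.INTER_NEAREST),alpha=1.5)
cv2.imwrite("pics/z.png",np.hstack([f(im[180:300,195:335],490,420),f(im[160:280,30:100],245,420)]))
for n,p in (("B handle",im[205:235,220:260]),("A blade",im[175:205,55:75]),("A handle",im[230:262,45:62]),("brush",t[290:315,395:408]),("bowl",im[80:110,150:180]),("drawer",s[215:235,265:295])):
    q=p.reshape(-1,3).astype(float);h=cv2.cvtColor(p,cv2.COLOR_BGR2HSV).reshape(-1,3);m=h[:,1]>100
    q=q[m] if m.sum()>10 else q
    print(n,np.percentile(q,[50,90],axis=0).round().tolist())
E
```

```text
B handle [[43.0, 69.0, 109.0], [45.0, 73.0, 115.0]]
A blade [[33.0, 82.0, 151.0], [35.0, 83.0, 152.0]]
A handle [[23.0, 52.0, 102.0], [27.0, 55.0, 105.0]]
brush [[58.0, 95.0, 126.0], [65.0, 102.0, 138.0]]
bowl [[121.0, 142.0, 154.0], [122.0, 144.0, 155.0]]
drawer [[91.0, 149.0, 193.0], [98.0, 161.0, 202.0]]
```

View pics/z.png

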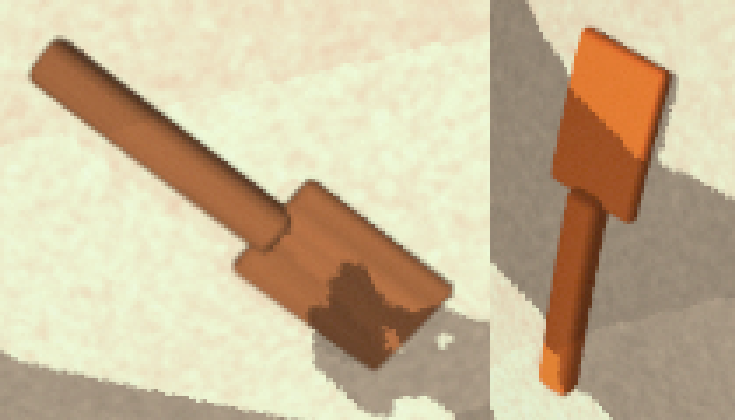

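The zoom shows grain stripes on the brown spatula (blade near 340,270), so B is the wooden one. The orange one is plain. Next, the jar.

Call:
arm_command([
  [[0,0,-0.05,-0.021,-0.027,0,1],[0,0,-0.12,-0.05,-0.063,0,1],[0,0,-0.19,-0.08,-0.101,0,1],[0,0,-0.26,-0.11,-0.139,0,1],[0,0,-0.33,-0.14,-0.177,0,1],[0,0,-0.4,-0.17,-0.215,0,1],[0,0,-0.46,-0.2,-0.253,0,1],[0,0,-0.513,-0.23,-0.291,0,1],[0,0,-0.513,-0.26,-0.329,0,1],[0,0,-0.513,-0.285,-0.36,0,1],[0,0,-0.513,-0.303,-0.383,0,1],[0,0,-0.513,-0.303,-0.383,0,1]],
])

```text
time_s: 2.2
tool_pos: [0.5509, -0.0537, 0.2392]
ee_rot: [-0.173, 3.137, -0.002]
contact_force: [0.4, 0.5, -0.2]
grip_width: 0.0859
finger_force: 0.0
```

```bash
python3 - <<'E'
from h import *
np.set_printoptions(precision=4,suppress=True)
s=sensors.read_state();print(s["tool_pos"]);go((.55,-.051,.074),96.5)
c=optics.read_camera("scene");P=cloud(c)
m=(abs(P[...,0]-.55)<.05)&(abs(P[...,1]+.05)<.05)&(abs(P[...,2]-.1235)<.005);p=P[m]
print(len(p),cv2.minEnclosingCircle(p[:,:2].astype(np.float32)*1000))
E
```

```text
[ 0.5509 -0.0537  0.2392]
turn [-0.0012  0.     -0.0035] shift [0.0006 0.003  0.1652]
266 ((551.0613403320312, -53.18461990356445), 27.29636001586914)
```

Call:
arm_command([
  [[0,0,0,0,0.001,0.02,1],[0,0,0,0,0.001,0.05,1],[0,0,0,0,0.001,0.08,1],[0,0,0,0,0.001,0.11,1],[0,0,0,0,0.001,0.135,1],[0,0,0,0,0.001,0.155,1],[0,0,0,0,0.001,0.163,1],[0,0,0,0,0.001,0.165,1],[0,0,0,0,0.001,0.165,1]],
])

```text
time_s: 3.15
tool_pos: [0.5508, -0.0491, 0.0749]
ee_rot: [-0.18, 3.136, 0.001]
contact_force: [-0.3, -0.6, -0.1]
grip_width: 0.0854
finger_force: 0.0
```

Call:
arm_command([
  [[0,0,0,0,0,0,0.75],[0,0,0,0,0,0,0.6],[0,0,0,0,0,0,0.5],[0,0,0,0,0,0,0.4],[0,0,0,0,0,0,0.3],[0,0,0,0,0,0,0.3],[0,0,0,0,0,0,0.3]],
], squeeze=45)

```text
time_s: 3.85
tool_pos: [0.5511, -0.0503, 0.0754]
ee_rot: [-0.177, 3.135, 0.001]
contact_force: [-0.7, -0.4, 6.6]
grip_width: 0.0551
finger_force: 44.9
```

Call:
arm_command([
  [[0,0,0,0,0,-0.005,0.3],[0,0,0,0,0,-0.015,0.3],[0,0,0,0,0,-0.03,0.3],[0,0,0,0,0,-0.05,0.3],[0,0,0,0,0,-0.07,0.3],[0,0,0,0,0,-0.085,0.3],[0,0,0,0,0,-0.095,0.3],[0,0,0,0,0,-0.1,0.3],[0,0,0,0,0,-0.1,0.3]],
])

```text
time_s: 4.75
tool_pos: [0.5505, -0.0503, 0.1749]
ee_rot: [-0.178, 3.136, 0.0]
contact_force: [-0.2, 0.3, -1.9]
grip_width: 0.0548
finger_force: 46.5
```

```bash
python3 - <<'E'
from h import *
np.set_printoptions(precision=4,suppress=True)
s=sensors.read_state();print(s["tool_pos"],s["contact_force"],s["grip_width"])
go((.482,-.410,.175),96.5);go((.482,-.410,.175),60)
c=optics.read_camera("scene");P=cloud(c)
h=cv2.cvtColor(c["pixels"],cv2.COLOR_BGR2HSV)
m=((h[...,1]>130)&(h[...,0]<22)&(P[...,0]>.38)&(P[...,0]<.58)&(P[...,1]<-.28)&(P[...,1]>-.5)&(abs(P[...,2]-.01)<.006)).astype(np.uint8)
k,l,st,ce=cv2.connectedComponentsWithStats(m);i=1+np.argmax(st[1:,4]);p=P[l==i]
print("mat",len(p),cv2.minEnclosingCircle(p[:,:2].astype(np.float32)*1000),cv2.fitEllipse(cv2.convexHull(p[:,:2].astype(np.float32)*1000)))
# jar: reddish points near tcp
m=(abs(P[...,0]-.55)<.045)&(abs(P[...,1]+.05)<.045)&(P[...,2]>.08)&(P[...,2]<.16)&(h[...,1]>150);print("jar lowest z",np.percentile(P[m][:,2],[1,5,50]))
E
```

```text
[ 0.5505 -0.0503  0.1749] [-0.2125  0.3322 -1.8959] 0.05480874915960988
turn [ 0.0001  0.0009 -0.0002] shift [ 0.1087 -0.3497 -0.0002]
turn [0.0004 0.0009 0.6368] shift [ 0.1087 -0.3497 -0.0002]
mat 1199 ((481.75445556640625, -380.01800537109375), 75.69084930419922) ((482.0670471191406, -378.9944763183594), (143.68348693847656, 150.12979125976562), 119.7372055053711)
jar lowest z [0.1233 0.1249 0.1433]
```

Call:
arm_command([
  [[0,0,0,0.005,-0.015,0,0.3],[0,0,0,0.014,-0.045,0,0.3],[0,0,0,0.025,-0.08,0,0.3],[0,0,0,0.037,-0.12,0,0.3],[0,0,0,0.05,-0.16,0,0.3],[0,0,0,0.063,-0.2,0,0.3],[0,0,0,0.075,-0.24,0,0.3],[0,0,0,0.087,-0.28,0,0.3],[0,0,0,0.098,-0.315,0,0.3],[0,0,0,0.106,-0.338,0,0.3],[0,0,0,0.11,-0.35,0,0.3],[0,0,0,0.11,-0.35,0,0.3]],
])

```text
time_s: 6.0
tool_pos: [0.4789, -0.4123, 0.1736]
ee_rot: [0.173, -3.135, 0.0]
contact_force: [0.1, 0.9, -3.4]
grip_width: 0.0546
finger_force: 46.7
```

Call:
arm_command([
  [[0,0,0,0,0,0.01,0.3],[0,0,0,0,0,0.03,0.3],[0,0,0,0,0,0.05,0.3],[0,0,0,0,0,0.07,0.3],[0,0,0,0,0,0.085,0.3],[0,0,0,0,0,0.095,0.3],[0,0,0,0,0,0.101,0.3],[0,0,0,0,0,0.104,0.3],[0,0,0,0,0,0.106,0.3],[0,0,0,0,0,0.107,0.3],[0,0,0,0,0,0.107,0.3]],
])

```text
time_s: 7.1
tool_pos: [0.4807, -0.4106, 0.0676]
ee_rot: [-0.177, 3.136, -0.0]
contact_force: [-0.4, -0.1, -2.0]
grip_width: 0.0546
finger_force: 46.8
```

```bash
python3 - <<'E'
from h import *
np.set_printoptions(precision=4,suppress=True)
s=sensors.read_state();print(s["tool_pos"],s["contact_force"],s["grip_width"])
c=optics.read_camera("scene");P=cloud(c);h=cv2.cvtColor(c["pixels"],cv2.COLOR_BGR2HSV)
m=(abs(P[...,0]-.48)<.045)&(abs(P[...,1]+.41)<.045)&(P[...,2]>.0)&(P[...,2]<.14)&(h[...,1]>170);print("jar z",np.percentile(P[m][:,2],[1,5,50,99]))
cv2.imwrite("pics/p1.png",cv2.resize(c["pixels"][110:270,70:230],None,fx=3,fy=3))
E
```

```text
[ 0.4807 -0.4106  0.0676] [-0.3719 -0.0913 -2.0391] 0.054554243172729285
jar z [0.0126 0.0187 0.0789 0.1365]
```

View pics/p1.png

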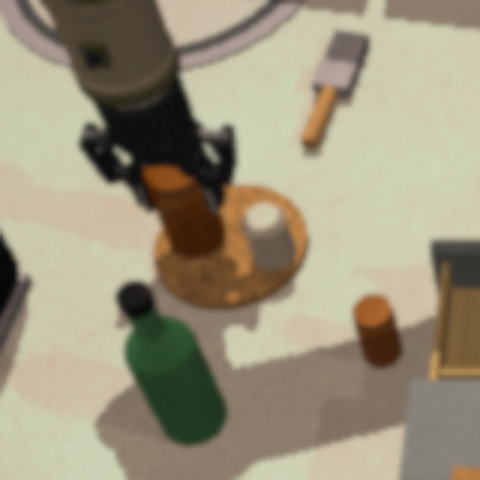

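The jar sits on the mat (crop 195,240) and is clear of the salt (268,235). I'll lower until it touches, then release.

Call:
arm_command([
  [[0,0,0,0,0,0.001,0.3],[0,0,0,0,0,0.0015,0.3],[0,0,0,0,0,0.002,0.3],[0,0,0,0,0,0.002,0.3]],
])

```text
time_s: 7.55
tool_pos: [0.481, -0.4108, 0.0665]
ee_rot: [-0.178, 3.135, -0.001]
contact_force: [-2.1, 1.1, 7.2]
grip_width: 0.0547
finger_force: 47.5
```

Call:
arm_command([
  [[0,0,0,0,0,0.0015,0.66],[0,0,0,0,0,0.0015,0.7],[0,0,0,0,0,0.0015,0.75],[0,0,0,0,0,0.0015,0.8],[0,0,0,0,0,0.0015,0.85],[0,0,0,0,0,0.0015,0.85]],
])

```text
time_s: 8.15
tool_pos: [0.4806, -0.4104, 0.0637]
ee_rot: [0.178, -3.136, -0.0]
contact_force: [-0.1, -0.3, -0.3]
grip_width: 0.0726
finger_force: 0.0
```

Call:
arm_command([
  [[0,0,0,0,0,-0.01,0.85],[0,0,0,0,0,-0.03,0.85],[0,0,0,0,0,-0.06,0.85],[0,0,0,0,0,-0.1,0.85],[0,0,0,0,0,-0.14,0.85],[0,0,0,0,0,-0.165,0.85],[0,0,0,0,0,-0.175,0.85],[0,0,0,0,0,-0.175,0.85]],
])

```text
time_s: 8.95
tool_pos: [0.4809, -0.4109, 0.2402]
ee_rot: [-0.177, 3.135, -0.002]
contact_force: [0.4, -1.3, -0.5]
grip_width: 0.0727
finger_force: 0.0
```

```bash
python3 - <<'E'
from h import *
np.set_printoptions(precision=4,suppress=True)
s=sensors.read_state();print(s["tool_pos"],s["grip_width"])
c=optics.read_camera("scene");P=cloud(c)
m=(abs(P[...,0]-.48)<.05)&(abs(P[...,1]+.41)<.05)&(abs(P[...,2]-.115)<.006);p=P[m];print("jar top",len(p),cv2.minEnclosingCircle(p[:,:2].astype(np.float32)*1000),np.median(p[:,2]) if len(p) else 0)
# spatula B from initial two views
for n in("top","scene"):
    d=dict(np.load(n+"0.npz"));Q=cloud(d);h=cv2.cvtColor(d["pixels"],cv2.COLOR_BGR2HSV)
    m=(h[...,1]>110)&(h[...,0]<18)&(Q[...,0]>.38)&(Q[...,0]<.6)&(Q[...,1]>.28)&(Q[...,1]<.46)&(Q[...,2]<.025)&(Q[...,2]>.0035)
    q=Q[m];r=cv2.minAreaRect(q[:,:2].astype(np.float32)*1000);print(n,len(q),r)
    hd=q[q[:,2]>.0115][:,:2].astype(np.float32);l=cv2.fitLine(hd,cv2.DIST_HUBER,0,.01,.01).ravel();e=l[:2]*(1 if l[0]>0 else -1)
    t=(q[:,:2]-l[2:])@e;a=np.degrees(np.arctan2(e[1],e[0]));A=l[2:]+e*(np.percentile(t,1)+np.percentile(t,99))/2
    print("axis deg",a,"mid",A,"len",np.ptp(np.percentile(t,[1,99])),"handle range",np.percentile((hd-A)@e,[2,98]))
E
```

```text
[ 0.4809 -0.4109  0.2402] 0.07273896631099303
jar top 238 ((481.1824035644531, -413.2366943359375), 28.78542137145996) 0.11486054010427171
top 630 ((483.9523620605469, 371.1129455566406), (168.22412109375, 44.550514221191406), 27.453088760375977)
axis deg 27.954082 mid [0.4843 0.3711] len 0.16423525826915475 handle range [-0.0814  0.0762]
scene 488 ((483.6409912109375, 370.971923828125), (168.42498779296875, 46.1390495300293), 24.62656593322754)
axis deg 27.761213 mid [0.4875 0.3687] len 0.1603022442091614 handle range [-0.082   0.0249]
```

```bash
python3 - <<'E'
from h import *
s=sensors.read_state();print(s["qpos"].round(2));go((.4845,.371,.24),117.5)
E
```

```text
[ 0.2   0.38  0.57  1.47 -0.21  1.35  2.47]
turn [ 2.000e-04  1.000e-04 -3.667e-01] shift [-0.0923  0.7759 -0.0014]
```

Call:
arm_command([
  [[0,0,0.06,-0.002,0.015,0,0.6],[0,0,0.18,-0.006,0.05,0,0.6],[0,0,0.3,-0.01,0.085,0,0.6],[0,0,0.42,-0.014,0.12,0,0.6],[0,0,0.55,-0.018,0.155,0,0.6],[0,0,0.68,-0.022,0.19,0,0.6],[0,0,0.81,-0.027,0.225,0,0.6],[0,0,0.94,-0.031,0.26,0,0.6],[0,0,1.07,-0.035,0.295,0,0.6],[0,0,1.2,-0.039,0.33,0,0.6],[0,0,1.31,-0.043,0.365,0,0.6],[0,0,1.4,-0.046,0.388,0,0.6]],
])

```text
time_s: 10.2
tool_pos: [0.4813, -0.0169, 0.237]
ee_rot: [-1.885, -2.51, 0.003]
contact_force: [0.1, 0.9, 0.1]
grip_width: 0.0512
finger_force: 0.0
```

```bash
python3 - <<'E'
from h import *
s=sensors.read_state();print(s["qpos"].round(2),s["tool_pos"]);go((.4845,.371,.24),-62.5)
E
```

```text
[-0.45  0.    0.39  1.85 -0.    1.3   0.23] [ 0.48133746 -0.01685515  0.23697577]
turn [-2.9000e-03  1.2000e-03  1.3732e+00] shift [ 0.3716  0.1111 -0.003 ]
```

Call:
arm_command([
  [[0,0,0.06,0.015,0.004,0,0.6],[0,0,0.18,0.05,0.014,0,0.6],[0,0,0.3,0.085,0.025,0,0.6],[0,0,0.43,0.12,0.036,0,0.6],[0,0,0.56,0.155,0.046,0,0.6],[0,0,0.69,0.19,0.057,0,0.6],[0,0,0.82,0.225,0.067,0,0.6],[0,0,0.95,0.26,0.078,0,0.6],[0,0,1.08,0.295,0.088,0,0.6],[0,0,1.2,0.33,0.099,0,0.6],[0,0,1.31,0.36,0.108,0,0.6],[0,0,1.373,0.372,0.111,0,0.6]],
])

```text
time_s: 11.4
tool_pos: [0.4827, 0.3716, 0.236]
ee_rot: [3.05, 0.749, -0.006]
contact_force: [0.2, -0.2, 0.3]
grip_width: 0.0516
finger_force: 0.0
```

```bash
python3 - <<'E'
from h import *
np.set_printoptions(precision=4,suppress=True)
s=sensors.read_state();print(s["qpos"].round(2),s["tool_pos"]);go((.4845,.371,.06),-62.5);go((.4845,.371,.011),-62.5)
c=optics.read_camera("wrist");cv2.imwrite("pics/w2.png",c["pixels"])
# fisheye ray onto z=.007: spatula mask from wrist
h=cv2.cvtColor(c["pixels"],cv2.COLOR_BGR2HSV);K=c["intrinsics"];T=c["cam_to_world"]
v,u=np.mgrid[:420,:560];dx=u-K[0,2];dy=v-K[1,2];r=np.hypot(dx,dy)+1e-9;th=r/K[0,0]
d=np.stack([np.sin(th)*dx/r,-np.sin(th)*dy/r,-np.cos(th)],-1)@T[:3,:3].T
X=T[:3,3]+d*((.009-T[2,3])/d[...,2])[...,None]
m=(h[...,1]>110)&(h[...,0]<18)&(abs(X[...,0]-.485)<.11)&(abs(X[...,1]-.371)<.09)
q=X[m][:,:2].astype(np.float32)*1000;print(len(q),cv2.minAreaRect(q))
E
```

```text
[-0.87  0.3   0.17  1.52 -0.05  1.33 -1.78] [0.4827 0.3716 0.236 ]
turn [-0.0002  0.0037  0.0016] shift [0.002  0.0014 0.176 ]
turn [-0.0002  0.0037  0.0016] shift [0.0022 0.0015 0.225 ]
3571 ((483.5480651855469, 369.74432373046875), (169.37420654296875, 43.99213790893555), 28.04408836364746)
```

Call:
arm_command([
  [[0,0.003,0,0.001,0.001,0.02,0.6],[0,0.003,0,0.002,0.001,0.055,0.6],[0,0.003,0,0.002,0.001,0.095,0.6],[0,0.003,0,0.002,0.001,0.135,0.6],[0,0.003,0,0.002,0.001,0.17,0.6],[0,0.003,0,0.002,0.001,0.195,0.6],[0,0.003,0,0.002,0.001,0.212,0.6],[0,0.003,0,0.002,0.001,0.221,0.6],[0,0.003,0,0.002,0.001,0.224,0.6],[0,0.003,0,0.002,0.001,0.224,0.6]],
])

```text
time_s: 12.45
tool_pos: [0.487, 0.3682, 0.0147]
ee_rot: [-3.05, -0.75, -0.004]
contact_force: [-0.1, -0.4, -1.2]
grip_width: 0.0514
finger_force: 0.0
```

Call:
arm_command([
  [[0,0,0,0,0,0,0.4],[0,0,0,0,0,0,0.25],[0,0,0,0,0,0,0.1],[0,0,0,0,0,0,0],[0,0,0,0,0,0,0],[0,0,0,0,0,0,0]],
], squeeze=40)

```text
time_s: 13.05
tool_pos: [0.4875, 0.369, 0.0159]
ee_rot: [-3.049, -0.749, -0.007]
contact_force: [-1.3, -0.7, 6.3]
grip_width: 0.0166
finger_force: 40.1
```

Call:
arm_command([
  [[0,0,0,0,0,-0.01,0],[0,0,0,0,0,-0.03,0],[0,0,0,0,0,-0.06,0],[0,0,0,0,0,-0.1,0],[0,0,0,0,0,-0.13,0],[0,0,0,0,0,-0.145,0],[0,0,0,0,0,-0.15,0],[0,0,0,0,0,-0.15,0]],
])

```text
time_s: 13.85
tool_pos: [0.4864, 0.3682, 0.1644]
ee_rot: [-3.05, -0.749, -0.004]
contact_force: [0.3, -0.6, -0.8]
grip_width: 0.0165
finger_force: 39.3
```

```bash
python3 - <<'E'
from h import *
np.set_printoptions(precision=4,suppress=True)
s=sensors.read_state();print(s["qpos"].round(2),s["tool_pos"])
c=optics.read_camera("top");P=cloud(c)
# drawer front pose
m=(abs(P[...,2]-.077)<.004)&(P[...,0]>.44)&(P[...,0]<.54)&(P[...,1]>-.18)&(P[...,1]<.11);p=P[m]
e=np.array([np.cos(np.radians(6.5)),np.sin(np.radians(6.5))]);n=np.array([-e[1],e[0]])
U=np.array([.782,-.006]);a=(p[:,:2]-U)@e;b=(p[:,:2]-U)@n
k=(a<np.percentile(a,2)+.022);print("front a",np.percentile(a[k],[1,50,99]),"b",np.percentile(b[k],[1,99]),len(p))
m=(abs(P[...,2]-.0195)<.004)&(P[...,0]>.48)&(P[...,0]<.64)&(P[...,1]>-.17)&(P[...,1]<.1);p=P[m];a=(p[:,:2]-U)@e;b=(p[:,:2]-U)@n;print("floor a",np.percentile(a,[1,99]),"b",np.percentile(b,[1,99]))
cv2.imwrite("pics/t2.png",c["pixels"])
f=U+e*(np.percentile(0,0))
E
```

```text
[-0.86  0.35  0.17  1.61 -0.06  1.19 -1.77] [0.4864 0.3682 0.1644]
front a [-0.2963 -0.2891 -0.2815] b [-0.1222  0.1259] 475
floor a [-0.2749 -0.1416] b [-0.1073  0.1108]
```

View pics/t2.png

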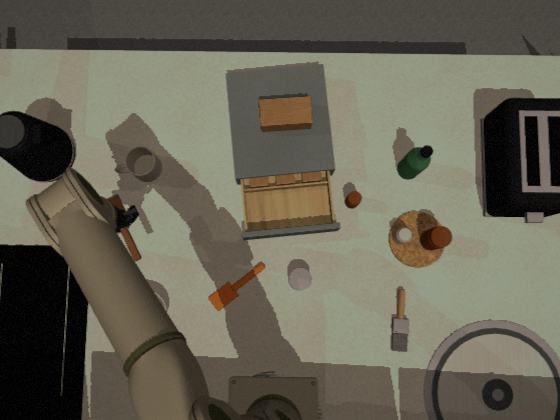

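The drawer is empty and the spatula is held (130,230). The jar stands at (435,237) next to the salt.

```bash
python3 - <<'E'
from h import *
go((.557,-.030,.164),6.5)
E
```

```text
turn [ 1.1000e-03 -8.0000e-04 -1.2024e+00] shift [-0.1215  0.3854 -0.0005]
```

Call:
arm_command([
  [[0,0,-0.05,-0.004,0.014,0,0],[0,0,-0.15,-0.014,0.044,0,0],[0,0,-0.27,-0.025,0.08,0,0],[0,0,-0.39,-0.038,0.12,0,0],[0,0,-0.51,-0.05,0.16,0,0],[0,0,-0.64,-0.063,0.2,0,0],[0,0,-0.77,-0.076,0.24,0,0],[0,0,-0.89,-0.088,0.28,0,0],[0,0,-1.0,-0.1,0.317,0,0],[0,0,-1.1,-0.112,0.355,0,0],[0,0,-1.17,-0.12,0.378,0,0],[0,0,-1.202,-0.122,0.385,0,0]],
])

```text
time_s: 15.1
tool_pos: [0.556, -0.0334, 0.1625]
ee_rot: [-2.095, -2.341, 0.001]
contact_force: [-0.4, 0.6, -0.9]
grip_width: 0.0164
finger_force: 39.3
```

Call:
arm_command([
  [[0,0,0,0,0,0,0],[0,0,0,0,0,0,0]],
])

```text
time_s: 15.3
tool_pos: [0.5562, -0.0288, 0.1631]
ee_rot: [-2.093, -2.342, -0.002]
contact_force: [0.6, 0.5, -0.2]
grip_width: 0.0165
finger_force: 39.3
```

```bash
python3 - <<'E'
from h import *
np.set_printoptions(precision=4,suppress=True)
s=sensors.read_state();print(s["tool_pos"],s["grip_width"]);go((.557,-.030,.036),6.5)
c=optics.read_camera("scene");cv2.imwrite("pics/s3.png",cv2.resize(c["pixels"][150:290,180:340],None,fx=4,fy=4))
E
```

```text
[ 0.5562 -0.0288  0.1631] 0.01652905592962058
turn [ 0.0007 -0.0015 -0.0011] shift [-0.0015  0.0005  0.1271]
```

View pics/s3.png

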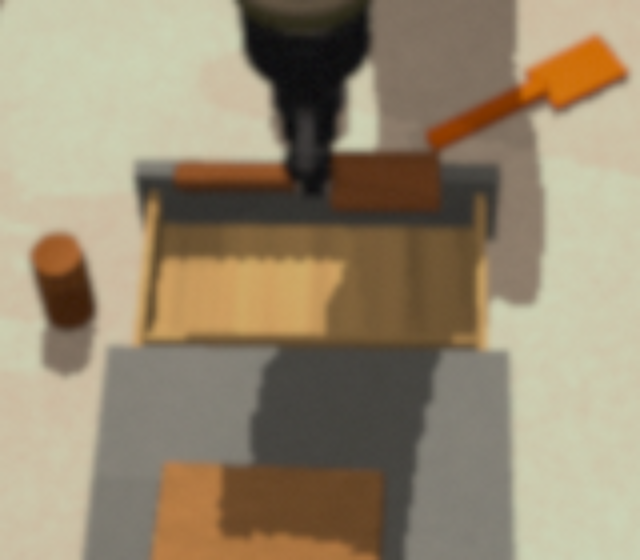

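The spatula is level and lined up with the drawer (crop handle 235,175, blade 385,180). I'll lower it in.

Call:
arm_command([
  [[0,0,0,-0.001,0,0.015,0],[0,0,0,-0.001,0,0.045,0],[0,0,0,-0.001,0,0.075,0],[0,0,0,-0.001,0,0.1,0],[0,0,0,-0.001,0,0.115,0],[0,0,0,-0.001,0,0.122,0],[0,0,0,-0.001,0,0.126,0],[0,0,0,-0.001,0,0.127,0],[0,0,0,-0.001,0,0.128,0]],
])

```text
time_s: 16.25
tool_pos: [0.558, -0.0302, 0.0373]
ee_rot: [2.091, 2.342, 0.006]
contact_force: [-0.7, 0.6, -0.9]
grip_width: 0.0164
finger_force: 39.3
```

Call:
arm_command([
  [[0,0,0,0,0,0,0.15],[0,0,0,0,0,0,0.3],[0,0,0,0,0,0,0.4],[0,0,0,0,0,0,0.4],[0,0,0,0,0,-0.01,0.4],[0,0,0,0,0,-0.04,0.4],[0,0,0,0,0,-0.08,0.4],[0,0,0,0,0,-0.11,0.2],[0,0,0,0,0,-0.13,0],[0,0,0,0,0,-0.135,0],[0,0,0,0,0,-0.135,0]],
])

```text
time_s: 17.35
tool_pos: [0.5573, -0.0304, 0.1722]
ee_rot: [2.091, 2.342, 0.006]
contact_force: [-0.7, 0.2, -0.6]
grip_width: -0.0001
finger_force: 0.0
```

```bash
python3 - <<'E'
from h import *
np.set_printoptions(precision=4,suppress=True)
s=sensors.read_state();print(s["tool_pos"],s["grip_width"]);go((.445,-.043,.165),6.5);go((.445,-.043,.048),6.5)
c=optics.read_camera("scene");cv2.imwrite("pics/s4.png",cv2.resize(c["pixels"][130:290,180:340],None,fx=3,fy=3))
E
```

```text
[ 0.5573 -0.0304  0.1722] -5.0865676226367764e-05
turn [ 0.0044 -0.0012 -0.0005] shift [ 0.0001 -0.113   0.0067]
turn [ 0.0044 -0.0012 -0.0005] shift [-0.     -0.1135  0.1237]
```

View pics/s4.png

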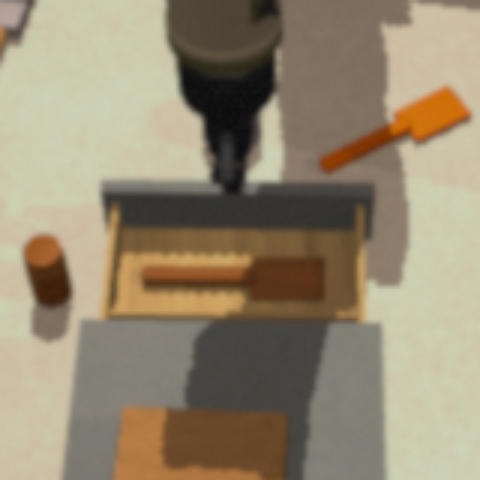

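The spatula lies flat in the compartment (crop 235,278). Next I'll move in front of the drawer and push.

Call:
arm_command([
  [[0,0,0,0,-0.02,0,0],[0,0,0,0,-0.05,0,0],[0,0,0,0,-0.085,0,0],[0,0,0,0,-0.107,0,0],[0,0,0,0,-0.114,0,0],[0,0,0,0,-0.114,0.02,0],[0,0,0,0,-0.114,0.05,0],[0,0,0,0,-0.114,0.08,0],[0,0,0,0,-0.114,0.105,0],[0,0,0,0,-0.114,0.12,0],[0,0,0,0,-0.114,0.126,0],[0,0,0,0,-0.114,0.126,0]],
])

```text
time_s: 18.6
tool_pos: [0.4437, -0.0431, 0.0442]
ee_rot: [-2.092, -2.343, -0.002]
contact_force: [0.2, 0.7, 0.7]
grip_width: 0.0002
finger_force: 0.0
```

Call:
arm_command([
  [[0,0,0,0,0.005,0,0],[0,0,0,0,0.012,0,0],[0,0,0,0,0.02,0,0],[0,0,0,0,0.028,0,0],[0,0,0,0,0.036,0,0],[0,0,0,0,0.046,0,0],[0,0,0,0,0.058,0,0],[0,0,0,0,0.07,0,0],[0,0,0,0,0.082,0,0],[0,0,0,0,0.094,0,0],[0,0,0,0,0.104,0,0],[0,0,0,0,0.11,0,0]],
])

```text
time_s: 19.8
tool_pos: [0.5547, -0.0306, 0.0457]
ee_rot: [2.091, 2.342, 0.005]
contact_force: [-2.6, -0.4, 5.2]
grip_width: -0.0003
finger_force: 3.2
```

```bash
cat > fr.py <<'E'
from h import *
np.set_printoptions(precision=4,suppress=True)
s=sensors.read_state();print(s["tool_pos"],s["contact_force"])
e=np.array([np.cos(np.radians(6.5)),np.sin(np.radians(6.5))]);n=np.array([-e[1],e[0]]);U=np.array([.782,-.006])
print("tcp a,b",(s["tool_pos"][:2]-U)@e,(s["tool_pos"][:2]-U)@n)
c=optics.read_camera("top");P=cloud(c);a=(P[...,:2]-U)@e;b=(P[...,:2]-U)@n
m=(abs(P[...,2]-.077)<.004)&(abs(abs(b)-.09)<.025)&(a<-.13)&(a>-.32);x=a[m]
if len(x):print("front min a",np.percentile(x,[1,3]),len(x))
E
python3 fr.py
```

```text
[ 0.5547 -0.0306  0.0457] [-2.571  -0.406   5.2493]
tcp a,b -0.2286447676363445 0.0013221490497778848
front min a [-0.21   -0.2097] 291
```

Call:
arm_command([
  [[0,0,0,0,0.006,0,0],[0,0,0,0,0.014,0,0],[0,0,0,0,0.022,0,0],[0,0,0,0,0.03,0,0],[0,0,0,0,0.037,0,0],[0,0,0,0,0.042,0,0],[0,0,0,0,0.046,0,0],[0,0,0,0,0.05,0,0],[0,0,0,0,0.053,0,0],[0,0,0,0,0.056,0,0],[0,0,0,0,0.058,0,0],[0,0,0,0,0.06,0,0]],
])

```text
time_s: 21.05
tool_pos: [0.6065, -0.0246, 0.0448]
ee_rot: [-2.087, -2.335, 0.011]
contact_force: [-47.7, -0.4, 38.9]
grip_width: -0.0002
finger_force: 28.1
```

```bash
python3 fr.py
```

```text
[ 0.6065 -0.0246  0.0448] [-47.7241  -0.4207  38.8716]
tcp a,b -0.17648839907115685 0.001399429725812796
front min a [-0.158  -0.1576] 298
```

The 287 mm top panel spans -135 to +150 in the unit's frame, so my unit centre is 7.5 mm too far back. The front at -157.6 therefore means fully home, and the 48 N matches the end stop. I'll back off and verify.

Call:
arm_command([
  [[0,0,0,0,-0.008,0,0],[0,0,0,0,-0.014,0,0],[0,0,0,0,-0.025,0,0],[0,0,0,0,-0.045,0,0],[0,0,0,0,-0.06,-0.01,0],[0,0,0,0,-0.07,-0.05,0],[0,0,0,0,-0.07,-0.09,0],[0,0,0,0,-0.07,-0.13,0],[0,0,0,0,-0.07,-0.16,0],[0,0,0,0,-0.07,-0.17,0],[0,0,0,0,-0.07,-0.17,0],[0,0,0,0,-0.07,-0.17,0]],
])

```text
time_s: 22.3
tool_pos: [0.5423, -0.032, 0.2139]
ee_rot: [-2.092, -2.343, -0.003]
contact_force: [-0.5, 0.4, -0.5]
grip_width: -0.0
finger_force: 0.0
```

```bash
python3 fr.py; python3 -c "
from h import *
c=optics.read_camera('scene');cv2.imwrite('pics/f.png',c['pixels'])
P=cloud(c);m=(abs(P[...,0]-.48)<.05)&(abs(P[...,1]+.41)<.05)&(abs(P[...,2]-.115)<.006);p=P[m];print(len(p),cv2.minEnclosingCircle(p[:,:2].astype(np.float32)*1000))"
```

```text
[ 0.5423 -0.032   0.2139] [-0.5377  0.3916 -0.4595]
tcp a,b -0.24110651127114743 0.001311009105524459
front min a [-0.1581 -0.1575] 191
235 ((481.60516357421875, -414.46697998046875), 28.91025161743164)
```

View pics/f.png

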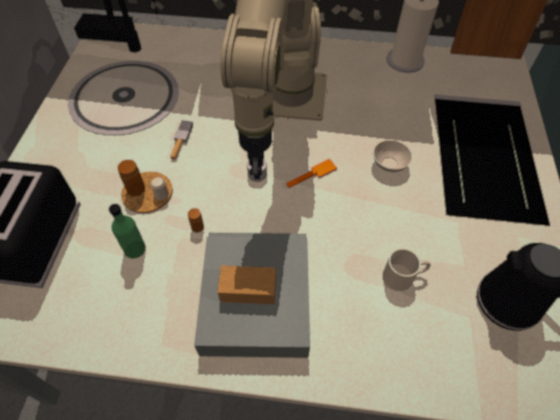

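The picture shows the drawer shut (front edge at row 235). The jar is upright on the mat at (132,180) and everything else is in place.

```bash
python3 -c "
from h import *
print(ticket.close_job())"
```

```text
the job is handed in; nothing more can be done
None
```

I handed the job in at about 22 s of the 72 s allowed; no verdict came back. The jar stands on the mat beside the salt, the wooden spatula is in the drawer, and by my measurements the drawer is shut in its catch.

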